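Lay out the riveting post under its hinged stop

ROBOT

A 6-joint arm with a two-finger parallel gripper is mounted at the origin on the work surface. World frame = base frame: x ahead of the robot, y to its left, z up, the work surface at z = 0. Lengths are in mm, angles in rad, forces in N, time in s.
With the tool pointing down it reaches from about 275 to 875 mm from the base axis. Payload 12.5 kg.
Tool frame: the origin (TCP) lies at the very end of the fingers, on their centre line; the grasp point (between the pads) lies 19 mm behind it; z points along the fingers, y is the line along which they close (so a half turn about z gives the same grasp; the last joint's range is limited). The gripper opens to 85 mm and grips with 20 to 120 N. Pads are 22 mm wide; open, the fingers measure 114 mm over their backs; the gripper's body (76 mm by 85 mm) begins 54 mm behind the grasp point. The pads swing forward as they close: fully open they stand 13 mm farther back than shut.
Start: joints at [-1.364, 0.351, 1.652, -0, 1.139, -0.085], TCP at [158.242, -526.73, 231.29] pointing down, gripper open.
Joint ranges: [-2.75, 2.75], [-0.79, 2.1], [0.01, 2.65], [-1.57, 4.71], [0.07, 3.14], [-2.87, 2.87]. Speed limits (rad/s): [2.22, 2.22, 2.79, 3.14, 3.14, 3.14].

INTERFACE

Orientations are given as a unit quaternion [x, y, z, w].
In Python, from cell import get_state, cams, ctrl, models gives the robot as it stands.
- The arm moves only by the shell command python3 -m jog 'ROWS'. ROWS is JSON, a list that holds one entry, the list of rows, each a list of 7 numbers: the shift along the world's x, y, z each as a share of 3 cm, from -1 to 1, then the turn, a rotation vector about the world's x, y, z each as a share of 30 degrees, from -1 to 1, then the opening, from 0 (shut) to 1 (fully open). In form: [[[dx, dy, dz, wx, wy, wz, jaw], ...]]. A call has 1 to 12 rows; each row shifts and turns the commanded pose from where the row before left it; what a row does not reach is not made up. A row lasts 1/12 s, in which the tool goes at most 41.7 mm and 7.16 degrees, less where a joint would pass 70% of its speed; a pose out of reach is approached as far as the arm can. A call with a number of a shift or a turn outside -1 to 1 is refused whole. A call with a gripper value outside its range is refused whole. The fingers move at their own pace and stop on an object; the grip force is fixed at half the most. Time passes only in rows, so rows that do not move let the fingers close. It gives the time, the measured TCP pose, the force, the opening and the grip force at its end, in the units of the state.
- get_state(): the state, without advancing time (a new reading comes with each control period).
- cams.camera(name): name is "scene" or "top" or "wrist"; returns a dict with "color" (480x640x3 uint8, blue, green, red), "K" (3x3 intrinsics, pixels), "position" and "orientation" of the camera in the world. Camera axes: x right, y up, looking along -z (the intrinsics and any distortion apply to the point x, -y, -z); pixel columns grow to the right and rows downward; lengths in mm; the calibration is good to about 2 mm. The wrist camera is an equidistant fisheye: a pixel r from the principal point sees the ray r / f radians off the axis. A picture is of the moment at which its call begins. There is no depth.
- ctrl.close_job(): hands the job in; it is judged then, once.
Trained networks look in a picture, given as the dict that the camera call returned (one of the last four; its "shot" number tells which), for a name from the list of things; names that differ only in an ending like _2 or _b are one class to them, and where a whole thing is asked for, a point or a joint stands for the part that bears it (a point fixed in the world has none). Each returns a list of dicts, best first, with "score" (0 to 1); they miss things now and then, are a little off and sometimes report something else, mostly with a low value. They report only what shows in the picture. A call takes as long as a camera call. They do not tell look-alikes from the thing itself.
- models.boxes_of(picture, target): "location" ([column, row] in pixels, amid what is visible of it).
- models.regions_of(picture, target): "region" (480x640 bool, what is visible of it) and "location" ([column, row] in pixels, amid what is visible of it).
The state is a dict: "t": time; "joint_positions": joint angles; "dq": joint speeds; "effort": joint torques, N m; "ee_pos": TCP position; "tcp_rot": TCP orientation; "contact_force": force on the tool from outside, world axes, zero at the start; "ft_torque": the same for the moment, N m; "opening": finger opening in mm; "grip_force": force on a finger pad.
Only numpy, scipy, OpenCV 4.12 (cv2) and the standard library are available. Lean on these libraries where they do the work, as an engineer would, in place of code of your own. Each camera call takes 0.05 s, during which the arm holds its last target. There are 200 camera calls.

TASK

Lift the hinged steel stop by its cast lever until it swings back and rests on its stop, uncovering the steel bed. Then set the brass gauge block in the middle of the bed with its long side parallel to the hinge, stand one rivet snap off each end of the block, in line with it and about 30 mm clear, and stand every copper rivet from the dish on its head in one straight row parallel to the block, midway between the block and the bed's front edge, within the span of the snaps and not touching one another. Leave the stop open and do not disturb the oil can, the hammer or the tin.

Things in the scene. Friction and masses are not known exactly. Their poses are not given: they have to be found in the camera images.
- bed: dark steel bed plate fixed on the counter, 240 mm deep (x), 300 mm wide (y), 10 mm thick; origin: centre of its underside. Its x points from the front edge (robot side) to the hinge, its y runs along the hinge. Things are laid out on its top face, 10 mm above the origin. Hinge posts, 24 x 14 mm, 60 mm tall, stand at its x = +105 mm, y = -138 and +138 mm
- hinge (a point): middle of the hinge axis of the stop: on the bed at x = +105 mm, 50 mm above the bed's underside; the axis runs along the bed's y
- stop (a joint): hinged stop, rad: 0 shut, level 45 mm over the counter; grows as it is lifted; 1.75 resting open, a little past upright. 0.55 kg with its lever, centre of mass about 110 mm from the hinge; light hinge: it falls shut if released below about 1.57, falls open above. The galvanized plate is 240 mm wide and spans 10 to 160 mm from the hinge
- lever_grip (a point): centre of the round boss that ends the cast lever, at which to pinch it: 28 mm across, 26 mm wide along the hinge axis, its flat sides facing along that axis. It lies 230 mm from the hinge axis along the lever and 8 mm above the axis when shut, and turns with the stop. The lever is a straight bar, 18 mm wide and 20 mm thick, fixed along the middle of the stop, square to the hinge
- gauge: brass rivet gauge block, 0.58 kg, 32 mm (its x) by 90 mm (its y, long side) by 24 mm tall, with a row of dark round gauge holes of falling size on top; origin at the centre of its underside, z up. Loose, at first on the counter beside the bed
- snap_a: bright steel rivet snap (a stubby die), 0.32 kg, standing upright on its flange: flange 48 mm across and 10 mm thick, on it a round body 28 mm across and 36 mm tall with a dark cup in its top (46 mm in all). Origin: centre of the flange's underside, z up. The two snaps are alike and interchangeable
- snap_b: bright steel rivet snap (a stubby die), 0.32 kg, standing upright on its flange: flange 48 mm across and 10 mm thick, on it a round body 28 mm across and 36 mm tall with a dark cup in its top (46 mm in all). Origin: centre of the flange's underside, z up. The two snaps are alike and interchangeable
- dish: olive-drab square tin dish fixed on the counter, 140 by 140 mm outside, 3 mm thick floor and walls, 18 mm tall; origin at the centre of its underside. It may stand to the left or the right of the bed
- rivet0: oversized copper rivet, 0.16 kg, standing on its flat round head with the shank up: head 34 mm across and 12 mm thick, shank 18 mm across and 30 mm long above it (42 mm in all). Origin: centre of the head's underside, z along the shank. Two to four of the four rivets are present, at first in the dish; an absent one reads None
- rivet1: oversized copper rivet, 0.16 kg, standing on its flat round head with the shank up: head 34 mm across and 12 mm thick, shank 18 mm across and 30 mm long above it (42 mm in all). Origin: centre of the head's underside, z along the shank. Two to four of the four rivets are present, at first in the dish; an absent one reads None
- rivet2: oversized copper rivet, 0.16 kg, standing on its flat round head with the shank up: head 34 mm across and 12 mm thick, shank 18 mm across and 30 mm long above it (42 mm in all). Origin: centre of the head's underside, z along the shank. Two to four of the four rivets are present, at first in the dish; an absent one reads None
- rivet3: oversized copper rivet, 0.16 kg, standing on its flat round head with the shank up: head 34 mm across and 12 mm thick, shank 18 mm across and 30 mm long above it (42 mm in all). Origin: centre of the head's underside, z along the shank. Two to four of the four rivets are present, at first in the dish; an absent one reads None
- oil_can: bystander: olive oil can, 72 mm across, 150 mm tall with its spout, beyond the bed; leave alone
- hammer: bystander: hammer, 220 mm long, lying on the counter to the left beyond the bed; leave alone
- tin: bystander: grey metal can, 72 mm across, 85 mm tall, beyond the bed; leave alone
Things that resemble listed ones, but are neither listed nor needed, are in the scene too. Leave any purple look-alike of the rivet0 alone.

How it is judged (in metres and radians):
On the way:
1. the stop is lifted and rests open (joint above 1.66 rad) (value of joint stop above 1.66 rad), for 0.3 s.
At the end, for the whole second after the job is handed in: Stop open >1.66 rad. Block at bed centre +-12 mm, parallel to hinge +-0.12 rad. A snap off each end, +-14 mm in line, 15-45 mm clear. Rivets 53-83 mm in front of bed centre, within 105 mm sideways, centres >37 mm apart. All on the bed, upright +-0.12 rad, at rest (value of joint stop above 1.66 rad and z of gauge in the frame of bed between 0.006 and 0.016 m and angle between each of gauge, snap_a, snap_b, rivet0, rivet1, rivet2, rivet3's own z axis and vertical below 0.12 rad and linear speed of each of gauge, snap_a, snap_b, rivet0, rivet1, rivet2, rivet3 below 0.02 m/s and x of gauge in the frame of bed between -0.012 and 0.012 m and y of gauge in the frame of bed between -0.012 and 0.012 m and angle between the y axis of gauge and the y axis of bed, either way round below 0.12 rad and z of snap_a in the frame of bed between 0.006 and 0.016 m and x of snap_a in the frame of gauge between -0.014 and 0.014 m and z of snap_b in the frame of bed between 0.006 and 0.016 m and x of snap_b in the frame of gauge between -0.014 and 0.014 m and ((y of snap_a in the frame of gauge between 0.084 and 0.114 m and y of snap_b in the frame of gauge between -0.114 and -0.084 m) or (y of snap_a in the frame of gauge between -0.114 and -0.084 m and y of snap_b in the frame of gauge between 0.084 and 0.114 m)) and z of rivet0 in the frame of bed between 0.006 and 0.016 m and x of rivet0 in the frame of bed between -0.083 and -0.053 m and y of rivet0 in the frame of bed between -0.105 and 0.105 m and z of rivet1 in the frame of bed between 0.006 and 0.016 m and x of rivet1 in the frame of bed between -0.083 and -0.053 m and y of rivet1 in the frame of bed between -0.105 and 0.105 m and horizontal distance between each of rivet1, rivet2, rivet3 and rivet0 above 0.037 m and z of rivet2 in the frame of bed between 0.006 and 0.016 m and x of rivet2 in the frame of bed between -0.083 and -0.053 m and y of rivet2 in the frame of bed between -0.105 and 0.105 m and horizontal distance between each of rivet2, rivet3 and rivet1 above 0.037 m and z of rivet3 in the frame of bed between 0.006 and 0.016 m and x of rivet3 in the frame of bed between -0.083 and -0.053 m and y of rivet3 in the frame of bed between -0.105 and 0.105 m and horizontal distance between rivet3 and rivet2 above 0.037 m); the robot touches nothing.
It fails at once if the oil can is shifted more than 30 mm (distance of oil_can from where it was at the start of the episode above 0.03 m).
It fails at once if the hammer is shifted more than 30 mm (distance of hammer from where it was at the start of the episode above 0.03 m).
It fails at once if the tin is shifted more than 30 mm (distance of tin from where it was at the start of the episode above 0.03 m).
Of rivet0, rivet1, rivet2, rivet3 only 2 to 4 are there at a start; the rules pass over those that are not, and their reading is None.
At some moment in a run one of snap_a, snap_b may be knocked a few centimetres aside while the robot is not near it.
It also fails if it takes over 210 s, if anything falls off the work surface, if the arm or the gripper's body presses on something with over 40 N, if the wrist force passes 120 N, or if a joint passes its speed limit or range.

## Working session

There is one attempt and no reset: what is moved stays moved. The work goes in short steps, Python scripts to look and compute and a shell command to move; the robot and the scene stay as the last step left them, time stands still between calls to the robot, and variables do not carry over. Pictures are saved under pics/ and viewed, at most 14 in all, crops included, and the job is handed in when it is done.

```bash
mkdir -p pics; ls; cat > h.py <<'E'
import numpy as np, cv2
from scipy.spatial.transform import Rotation as R
from cell import get_state, cams, ctrl, models
def shot(n): return cams.camera(n)
def ray(p,px,fish=False):
    K=np.array(p["K"]);u=(px[0]-K[0,2])/K[0,0];v=(px[1]-K[1,2])/K[1,1]
    if fish:
        r=np.hypot(u,v);s=np.sin(r)/max(r,1e-9);d=np.array([u*s,-v*s,-np.cos(r)])
    else: d=np.array([u,-v,-1.])
    return np.array(p["position"]),R.from_quat(p["orientation"]).apply(d)
def at_z(p,px,z,fish=False):
    o,d=ray(p,px,fish);return (o+d*(z-o[2])/d[2])
def proj(p,X):
    K=np.array(p["K"]);c=R.from_quat(p["orientation"]).inv().apply(np.array(X,float)-p["position"])
    return K[0,0]*c[0]/-c[2]+K[0,2],K[1,1]*-c[1]/-c[2]+K[1,2]
E
python3 - <<'E'
from h import *
for n in("top","scene"):
    p=shot(n);cv2.imwrite(f"pics/{n}0.png",p["color"]);print(n,np.round(p["position"]),np.round(p["orientation"],3),np.round(p["K"],1).tolist())
    for t in("bed","stop","lever_grip","gauge","snap_a","dish","rivet0","oil_can","hammer","tin"):
        for b in models.boxes_of(p,t): print(t,round(b["score"],2),np.round(b["location"]),np.round(at_z(p,b["location"],20)) )
print(get_state())
E
```

```text
pics
top [ 301.  -48. 1337.] [-0.072  0.073  0.712 -0.695] [[570.8, 0.0, 315.9], [0.0, 570.8, 234.0], [0.0, 0.0, 1.0]]
bed 0.96 [291. 238.] [566.   4.  20.]
bed 0.66 [151. 244.] [562. 333.  20.]
stop 0.82 [291. 228.] [592.   5.  20.]
stop 0.35 [454. 284.] [ 449. -371.   20.]
lever_grip 0.86 [292. 228.] [590.   3.  20.]
lever_grip 0.31 [432. 274.] [ 473. -322.   20.]
gauge 0.86 [145. 284.] [466. 344.  20.]
snap_a 0.86 [127. 257.] [532. 389.  20.]
snap_a 0.78 [151. 247.] [554. 334.  20.]
snap_a 0.5 [431. 272.] [ 478. -319.   20.]
dish 0.6 [431. 274.] [ 475. -320.   20.]
rivet0 0.75 [488. 326.] [ 352. -442.   20.]
rivet0 0.57 [454. 284.] [ 448. -370.   20.]
rivet0 0.47 [448. 256.] [ 515. -363.   20.]
oil_can 0.7 [421. 176.] [ 710. -311.   20.]
oil_can 0.35 [146. 287.] [460. 341.  20.]
hammer 0.89 [165. 196.] [678. 305.  20.]
tin 0.75 [314. 146.] [795. -54.  20.]
tin 0.55 [289. 240.] [563.   9.  20.]
scene [1114. -808.  706.] [0.445 0.144 0.263 0.844] [[444.2, 0.0, 310.4], [0.0, 444.2, 244.6], [0.0, 0.0, 1.0]]
bed 0.98 [320. 253.] [575.   0.  20.]
bed 0.19 [326. 245.] [568.  38.  20.]
le
[... 629 characters left out ...]
]
{'t': 1.1, 'joint_positions': array([-1.36361588e+00,  3.50727513e-01,  1.65174930e+00,  7.64778020e-06,
        1.13907546e+00, -8.46202603e-02]), 'dq': array([ 0.00071865,  0.00087937,  0.00154661, -0.00099595, -0.00109805,
       -0.00133181]), 'effort': array([ 2.79213724e-03, -5.06034029e+01, -2.91643810e+01,  1.81823964e-06,
        6.58905883e-04, -4.31128456e-05]), 'ee_pos': array([ 158.2414426 , -526.76133755,  231.29377496]), 'tcp_rot': array([9.89375643e-01, 1.45381691e-01, 4.70279171e-06, 1.99356712e-05]), 'contact_force': array([-0.55924383, -0.46790434, -0.74066378]), 'ft_torque': array([-0.03032929,  0.0403899 ,  0.05018071]), 'grip_force': 0.0, 'opening': 85.53440400427739}
```

```bash
sleep 1
```

```text
(no output)
```

View pics/top0.png

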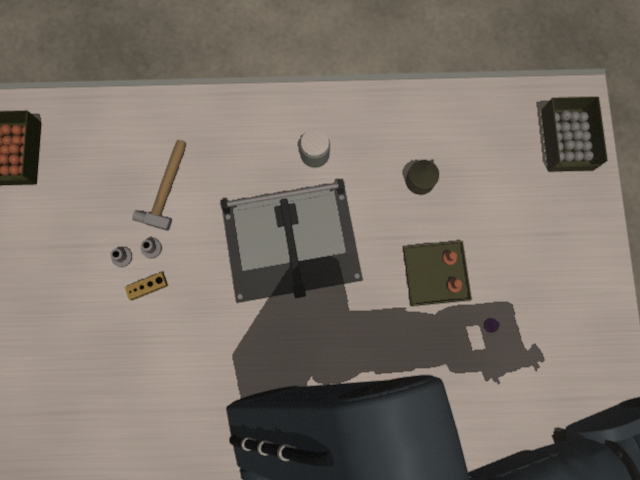

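View pics/scene0.png

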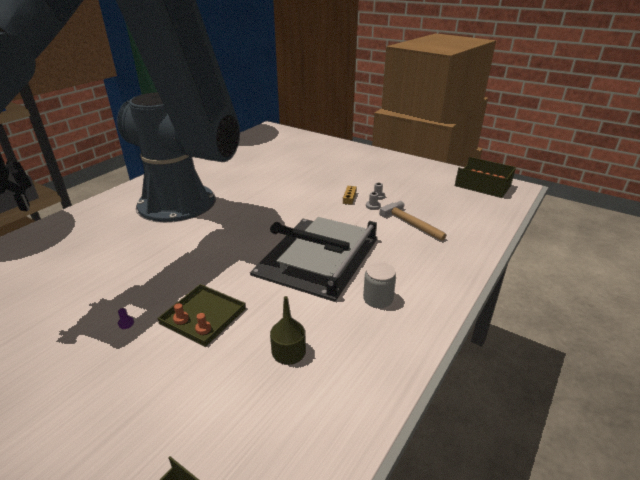

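The top view shows the bed centred at about (291,238), with the lever boss at (299,294). The gauge is at (147,286), the snaps at (121,256) and (151,246), and the dish at (437,272).
Rivet candidates in the top view:
- Copper at (450,257) and (455,284), both in the dish. These are the ones I choose.
- Purple look-alike at (490,325). Leave it alone.
- The balls in the boxes at (10,148) and (575,135) are not rivets.

Next, one close crop to check this.

```bash
python3 - <<'E'
from h import *
p=shot("top");c=p["color"]
def crop(x,y,w,h,s): return cv2.resize(c[y:y+h,x:x+w],None,fx=s,fy=s,interpolation=cv2.INTER_CUBIC)
a=crop(210,170,160,140,3.5) #560x490
b=crop(395,235,110,100,2.4);d=crop(100,225,80,80,3) # 264x240, 240x240
im=np.zeros((600,800,3),np.uint8)
im[:490,:560]=a; im[:216,560:800]=cv2.resize(b,(240,216)); im[250:490,560:800]=d
im=np.clip(im.astype(float)*1.6,0,255).astype(np.uint8)
cv2.imwrite("pics/crop0.png",im)
for t in("gauge","snap_a","rivet0","dish"):
    for b in models.regions_of(p,t):
        m=b["region"].astype(np.uint8);(cx,cy),(w,h),an=cv2.minAreaRect(cv2.findNonZero(m));print(t,round(b["score"],2),np.round((cx,cy,w,h,an),1),np.round(b["location"],1),m.sum())
E
```

```text
gauge 0.56 [145.5 285.7  16.   42.   67.9] [146.5 285.5] 646
snap_a 0.72 [150.5 247.5  19.   19.   90. ] [151.4 247.1] 318
snap_a 0.67 [121.5 255.5  20.1  20.1  63.4] [125.3 256.5] 345
rivet0 0.76 [449.3 256.8  12.7  13.4  45. ] [448.7 256.5] 153
rivet0 0.68 [491. 324.  12.  14.  90.] [489.5 325. ] 154
dish 0.84 [436.4 272.7  61.7  62.7  83.2] [431.6 274.7] 3399
```

View pics/crop0.png

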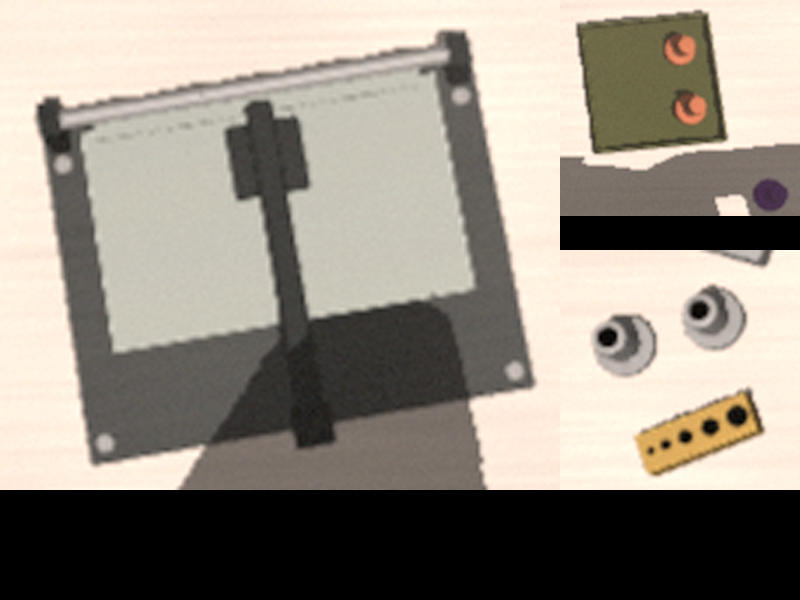

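The crop confirms two copper rivets standing in the dish at about (450,257) and (455,284), with the purple one outside it. The bed's front corners are at about (236.6,302.6) and (362.6,279.7). Now the positions.

```bash
python3 - <<'E'
from h import *
p=shot("top")
a=at_z(p,(236.6,302.6),10);b=at_z(p,(362.6,279.7),10)
print(a,b,np.linalg.norm(a-b))
yax=(a-b)/np.linalg.norm(a-b);xax=np.array([yax[1],-yax[0],0])
C=(a+b)/2+120*xax;yaw=np.arctan2(xax[1],xax[0]);print("bed",C,yaw)
for s in((-1,-1),(1,-1)): pass
for nm,q in(("post+",C+105*xax+138*yax+[0,0,50]),("post-",C+105*xax-138*yax+[0,0,50])): print(nm,np.round(proj(p,q)))
L=C-125*xax;L[2]=58;print("lever",L,proj(p,L))
for n,z in(("snap1",(122.3,257.3)),("snap2",(151.3,248))): print(n,at_z(p,z,8))
print("gauge",at_z(p,(145.4,286),24)); d=at_z(p,(190,260),24)-at_z(p,(300,215),24);print(np.degrees(np.arctan2(d[1],d[0])))
for z in((450.3,257),(454.6,284.1)):print("rivet",at_z(p,z,14))
for n in("scene",):
    s=shot(n)
    for nm,q in(("lever",L),("C",C),("g",[466,345,24])):print(nm,proj(s,q))
    for t in("gauge","snap_a","rivet0"):
        for m in models.regions_of(s,t):
            ys,xs=np.nonzero(m["region"]);print(t,round(m["score"],2),xs.min(),xs.max(),ys.min(),ys.max(),np.round(at_z(s,((xs.min()+xs.max())/2,(ys.min()+ys.max())/2),22)))
# wrist camera mount
w=shot("wrist");st=get_state();Rt=R.from_quat(st["tcp_rot"])
print("wrist in tool",Rt.inv().apply(np.array(w["position"])-st["ee_pos"]),(Rt.inv()*R.from_quat(w["orientation"])).as_matrix().round(2).tolist(),np.array(w["K"]).tolist())
E
```

```text
[419.3511446  133.32130347  10.        ] [ 465.35985631 -160.8074221    10.        ] 297.70540599165224
bed [560.91380123   4.80227205  10.        ] 0.15516632491930768
post+ [224. 204.]
post- [341. 183.]
lever [437.41557125 -14.51578146  58.        ] (np.float64(299.64365614157424), np.float64(291.031792441898))
snap1 [532.78727473 403.56489716   8.        ]
snap2 [553.40457468 335.91200089   8.        ]
gauge [461.51578016 341.88029183  24.        ]
111.43895889184292
rivet [ 513.25143648 -368.56526417   14.        ]
rivet [ 449.26265214 -373.91178863   14.        ]
lever (np.float64(275.74355501902244), np.float64(227.8791489694504))
C (np.float64(316.8241496762611), np.float64(253.28589046850067))
g (np.float64(350.8393732599897), np.float64(191.41682016401776))
gauge 0.68 195 210 313 334 [ 513. -368.   22.]
gauge 0.67 344 357 185 204 [474. 329.  22.]
snap_a 0.64 366 380 192 210 [557. 331.  22.]
rivet0 0.82 118 133 308 328 [ 359. -452.   22.]
rivet0 0.69 173 188 304 324 [ 450. -375.   22.]
rivet0 0.57 196 209 313 333 [ 512. -367.   22.]
wrist in tool [ 8.00547956e+01 -4.41316532e-02 -1.43539371e+02] [[-0.0, 0.95, 0.32], [1.0, 0.0, -0.0], [-0.0, 0.32, -0.95]] [[371.64829954431775, 0.0, 312.48730092788236], [0.0, 371.64829954431775, 237.62164728701134], [0.0, 0.0, 1.0]]
```

```bash
python3 -m jog '[[[0.517,0.949,0,0,0,-0.021,1],[0.517,0.949,0,0,0,-0.021,1],[0.517,0.949,0,0,0,-0.021,1],[0.517,0.949,0,0,0,-0.021,1],[0.517,0.949,0,0,0,-0.021,1],[0.517,0.949,0,0,0,-0.021,1],[0.517,0.949,0,0,0,-0.021,1],[0.517,0.949,0,0,0,-0.021,1],[0.517,0.949,0,0,0,-0.021,1],[0.517,0.949,0,0,0,-0.021,1],[0.517,0.949,0,0,0,-0.021,1],[0.517,0.949,0,0,0,-0.021,1]]]'
python3 -m jog '[[[0.517,0.949,-0.3,0,0,0,1],[0.517,0.949,-0.3,0,0,0,1],[0.517,0.949,-0.3,0,0,0,1],[0.517,0.949,-0.3,0,0,0,1],[0.517,0.949,-0.3,0,0,0,1],[0.517,0.949,-0.3,0,0,0,1],[0,0,-0.3,0,0,0,1],[0,0,-0.3,0,0,0,1],[0,0,0,0,0,0,1]]]'
python3 - <<'E'
from h import *
w=shot("wrist");cv2.imwrite("pics/w1.png",w["color"]);s=get_state();print(s["ee_pos"],R.from_quat(s["tcp_rot"]).as_matrix().round(3).tolist())
for t in("lever_grip","bed"):
    for b in models.boxes_of(w,t): print(t,b["score"],b["location"],at_z(w,b["location"],58,True))
E
```

```text
t: 2.65
ee_pos: [344.8, -183.6, 231.5]
tcp_rot: [0.997, 0.079, 0.0, 0.0]
contact_force: [0.5, 0.2, 0.0]
opening: 85.1
grip_force: 0.0
t: 3.4
ee_pos: [436.4, -14.4, 157.8]
tcp_rot: [0.997, 0.08, -0.001, -0.0]
contact_force: [0.2, 0.1, -0.2]
opening: 85.5
grip_force: 0.0
[436.64113847 -14.8111159  158.66534471] [[0.987, 0.159, -0.002], [0.159, -0.987, 0.0], [-0.002, -0.0, -1.0]]
lever_grip 0.57 [310.5, 75.0] [542.87910108   3.88798683  58.        ]
bed 0.84 [313.9, 106.8] [522.57457061  -1.59229016  58.        ]
```

View pics/w1.png

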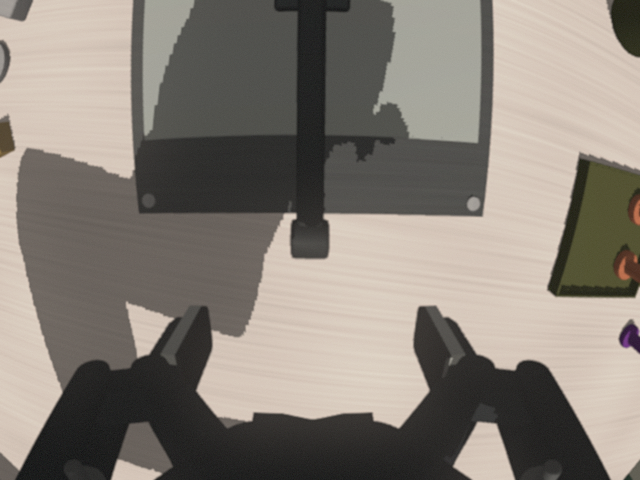

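The wrist view shows the lever boss at about (310,238) and the bed's front corners at about (139,213) and (484,215). The yaw is nearly square to the bed.

```bash
python3 - <<'E'
from h import *
w=shot("wrist")
a=at_z(w,(139,213),10,True);b=at_z(w,(484,215),10,True);d=a-b
print(a,b,np.linalg.norm(d),"yaw",np.arctan2(-d[0],d[1]))
for px in((292,235),(328,236),(310,222),(310,258)):print(at_z(w,px,72,True),at_z(w,px,58,True))
print([at_z(w,q,10,True) for q in((148,201),(474,204))])
E
```

```text
[418.47227939 135.72968395  10.        ] [ 464.30196118 -163.73323736   10.        ] 302.94950234658893 yaw 0.1518613150943982
[439.98430448  -1.407092    72.        ] [435.36247409  -1.33421409  58.        ]
[443.01110684 -24.79899602  72.        ] [438.57256991 -26.14265697  58.        ]
[450.5737386  -11.67184341  72.        ] [446.59317045 -12.220566    58.        ]
[425.86576624 -15.55946706  72.        ] [420.38896235 -16.3436117   58.        ]
[array([430.49427565, 127.15045019,  10.        ]), array([ 472.06284715, -151.12178578,   10.        ])]
```

```bash
python3 -m jog '[[[0.01,0.01,-0.5,0,0,0,1],[0.01,0.01,-0.5,0,0,0,1],[0,0,-0.5,0,0,0,1],[0,0,-0.5,0,0,0,1],[0,0,-0.5,0,0,0,1],[0,0,-0.5,0,0,0,1],[0,0,-0.5,0,0,0,1],[0,0,-0.5,0,0,0,1]]]'
python3 -m jog '[[[0,0,0,0,0,0,0],[0,0,0,0,0,0,0],[0,0,0,0,0,0,0],[0,0,0,0,0,0,0],[0,0,0,0,0,0,0],[0,0,0,0,0,0,0],[0,0,0,0,0,0,0],[0,0,0,0,0,0,0]]]'
python3 - <<'E'
import numpy as np
xa=np.array([.988,.153]);th=np.linspace(0,1.72,25)
bx=-np.cos(th)*230+np.sin(th)*8;bz=np.sin(th)*230+np.cos(th)*8
for i in range(24):
    d=(bx[i+1]-bx[i])/30;print("[%.2f,%.2f,%.2f,0,0,0,0],"%(*(xa*d),(bz[i+1]-bz[i])/30),end="" if i!=11 else "\n")
print(bx[-1]-bx[0],bz[-1]-bz[0])
E
```

```text
t: 4.27
ee_pos: [438.4, -14.4, 39.2]
tcp_rot: [0.997, 0.079, 0.001, 0.0]
contact_force: [-0.1, 0.5, -0.8]
opening: 85.3
grip_force: 0.0
t: 4.93
ee_pos: [438.2, -12.1, 40.5]
tcp_rot: [0.997, 0.079, 0.001, -0.001]
contact_force: [-3.3, 20.8, 16.7]
opening: 24.8
grip_force: 59.0
[0.04,0.01,0.55,0,0,0,0],[0.08,0.01,0.54,0,0,0,0],[0.12,0.02,0.54,0,0,0,0],[0.15,0.02,0.53,0,0,0,0],[0.19,0.03,0.51,0,0,0,0],[0.23,0.03,0.50,0,0,0,0],[0.26,0.04,0.48,0,0,0,0],[0.29,0.05,0.46,0,0,0,0],[0.33,0.05,0.44,0,0,0,0],[0.36,0.06,0.41,0,0,0,0],[0.38,0.06,0.39,0,0,0,0],[0.41,0.06,0.36,0,0,0,0],
[0.44,0.07,0.33,0,0,0,0],[0.46,0.07,0.30,0,0,0,0],[0.48,0.07,0.26,0,0,0,0],[0.49,0.08,0.23,0,0,0,0],[0.51,0.08,0.19,0,0,0,0],[0.52,0.08,0.15,0,0,0,0],[0.53,0.08,0.11,0,0,0,0],[0.54,0.08,0.08,0,0,0,0],[0.54,0.08,0.04,0,0,0,0],[0.54,0.08,-0.00,0,0,0,0],[0.54,0.08,-0.04,0,0,0,0],[0.54,0.08,-0.08,0,0,0,0],272.10077919045125 218.25544057891042
```

```bash
python3 -m jog '[[[0,0.08,0,0,0,0,0],[0.04,0.01,0.55,0,0,0,0],[0.08,0.01,0.54,0,0,0,0],[0.12,0.02,0.54,0,0,0,0],[0.15,0.02,0.53,0,0,0,0],[0.19,0.03,0.51,0,0,0,0],[0.23,0.03,0.50,0,0,0,0]]]'
```

```text
t: 5.52
ee_pos: [462.9, -8.1, 135.7]
tcp_rot: [0.997, 0.08, 0.001, 0.0]
contact_force: [8.2, -3.8, -9.7]
opening: 25.0
grip_force: 59.4
```

Forces are low, so I'll continue along the arc.

```bash
python3 -m jog '[[[0.26,0.04,0.48,0,0,0,0],[0.29,0.05,0.46,0,0,0,0],[0.33,0.05,0.44,0,0,0,0],[0.36,0.06,0.41,0,0,0,0],[0.38,0.06,0.39,0,0,0,0],[0.41,0.06,0.36,0,0,0,0],[0.44,0.07,0.33,0,0,0,0],[0.46,0.07,0.30,0,0,0,0],[0.48,0.07,0.26,0,0,0,0]]]'
python3 -m jog '[[[0.49,0.08,0.23,0,0,0,0],[0.51,0.08,0.19,0,0,0,0],[0.52,0.08,0.15,0,0,0,0],[0.53,0.08,0.11,0,0,0,0],[0.54,0.08,0.08,0,0,0,0],[0.54,0.08,0.04,0,0,0,0],[0.54,0.08,0,0,0,0,0],[0.54,0.08,-0.04,0,0,0,0],[0.54,0.08,-0.08,0,0,0,0],[0,0,0,0,0,0,0]]]'
```

```text
t: 6.27
ee_pos: [564.4, 7.3, 237.5]
tcp_rot: [0.997, 0.08, -0.001, 0.001]
contact_force: [1.7, -7.4, -9.5]
opening: 24.8
grip_force: 59.9
t: 7.1
ee_pos: [708.4, 29.1, 257.2]
tcp_rot: [0.997, 0.08, -0.0, 0.001]
contact_force: [-0.2, -5.7, -0.9]
opening: 24.8
grip_force: 63.8
```

```bash
python3 -m jog '[[[0,0,0,0,0,0,1],[0,0,0,0,0,0,1],[0,0,0,0,0,0,1],[0,0,0,0,0,0,1],[0,0,0,0,0,0,1],[0,0,0.5,0,0,0,1],[0,0,0.5,0,0,0,1],[0,0,0.5,0,0,0,1],[0,0,0.5,0,0,0,1]]]'
python3 - <<'E'
from h import *
s=shot("scene");cv2.imwrite("pics/s2.png",s["color"])
E
```

```text
t: 7.85
ee_pos: [706.9, 29.9, 318.7]
tcp_rot: [0.997, 0.08, 0.0, -0.0]
contact_force: [-0.6, -0.5, -0.0]
opening: 85.3
grip_force: 0.0
```

View pics/s2.png

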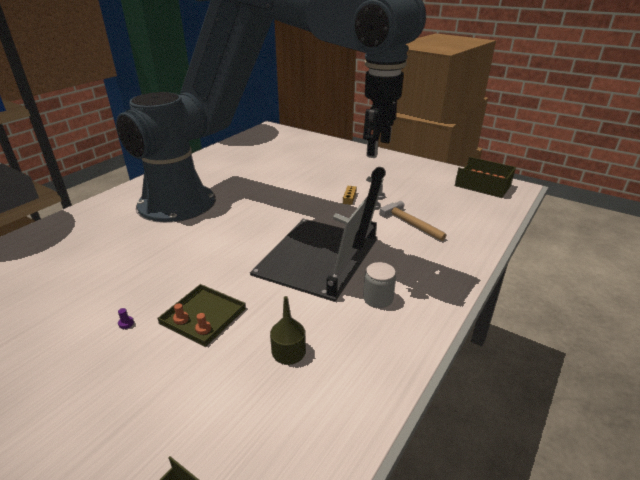

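The stop stands open, with the boss at about (378,173), and the bed is uncovered. Next is the gauge.

```bash
python3 -m jog '[[[-0.683,0.867,0,0,0,0.22,1],[-0.683,0.867,0,0,0,0.22,1],[-0.683,0.867,0,0,0,0.22,1],[-0.683,0.867,0,0,0,0.22,1],[-0.683,0.867,0,0,0,0.22,1],[-0.683,0.867,0,0,0,0.22,1],[-0.683,0.867,0,0,0,0.22,1],[-0.683,0.867,0,0,0,0.22,1],[-0.683,0.867,0,0,0,0.22,1],[-0.683,0.867,0,0,0,0.22,1],[-0.683,0.867,0,0,0,0.22,1],[-0.683,0.867,0,0,0,0.22,1]]]'
python3 -m jog '[[[0,0,-0.8,0,0,0.19,1],[0,0,-0.8,0,0,0.19,1],[0,0,-0.8,0,0,0.19,1],[0,0,-0.8,0,0,0.19,1],[0,0,-0.8,0,0,0,1],[0,0,-0.8,0,0,0,1],[0,0,0,0,0,0,1]]]'
python3 - <<'E'
from h import *
w=shot("wrist");cv2.imwrite("pics/w3.png",w["color"]);s=get_state();print(s["ee_pos"],s["joint_positions"].round(2),R.from_quat(s["tcp_rot"]).as_matrix().round(3).tolist())
for t,z in(("gauge",24),("snap_a",25)):
    for b in models.regions_of(w,t):
        m=b["region"].astype(np.uint8);q=cv2.boxPoints(cv2.minAreaRect(cv2.findNonZero(m)))
        print(t,b["score"],np.round(b["location"]),at_z(w,b["location"],z,True).round(1),q.round().tolist(),[at_z(w,i,24,True).round().tolist() for i in q])
E
```

```text
t: 8.9
ee_pos: [459.8, 343.0, 317.5]
tcp_rot: [0.715, 0.699, 0.0, -0.0]
contact_force: [0.0, 0.3, -0.1]
opening: 85.3
grip_force: 0.0
t: 9.48
ee_pos: [459.1, 340.7, 169.3]
tcp_rot: [0.565, 0.825, -0.003, -0.001]
contact_force: [-0.0, 0.1, -1.0]
opening: 85.6
grip_force: 0.0
[460.10024518 341.29530971 171.93203923] [0.56 0.46 1.65 0.   1.04 0.19] [[-0.361, 0.933, -0.004], [0.933, 0.361, -0.002], [-0.001, -0.004, -1.0]]
gauge 0.86 [319. 212.] [459.6 347.8  24. ] [[296.0, 269.0], [298.0, 158.0], [339.0, 158.0], [337.0, 269.0]] [[460.0, 295.0, 24.0], [428.0, 383.0, 24.0], [458.0, 394.0, 24.0], [492.0, 307.0, 24.0]]
snap_a 0.81 [424. 176.] [527.2 407.2  25. ] [[396.0, 147.0], [453.0, 147.0], [453.0, 203.0], [396.0, 203.0]] [[496.0, 419.0, 24.0], [540.0, 439.0, 24.0], [561.0, 397.0, 24.0], [515.0, 378.0, 24.0]]
snap_a 0.81 [409. 256.] [544.2 340.4  25. ] [[384.0, 228.0], [435.0, 228.0], [435.0, 284.0], [384.0, 284.0]] [[514.0, 355.0, 24.0], [555.0, 371.0, 24.0], [580.0, 325.0, 24.0], [536.0, 309.0, 24.0]]
```

View pics/w3.png

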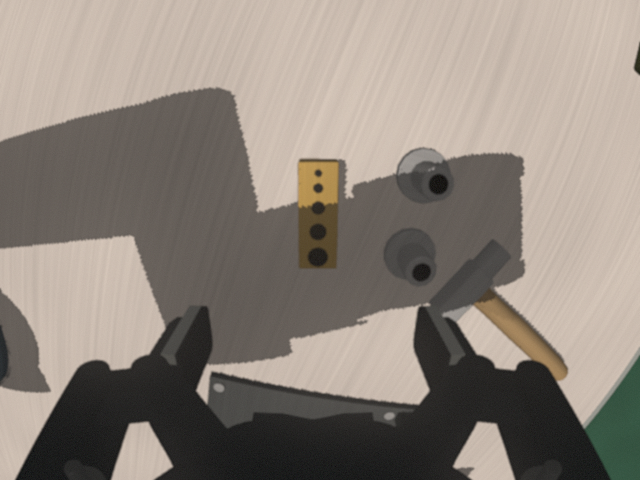

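The gauge is at about (318,213) in the wrist view, aligned with the tool. The snaps are at (424,176) and (410,256), clear of the fingers. I'll descend with the jaws partly closed.

```bash
python3 -m jog '[[[0,0.12,0,0,0,0,0.65],[0,0,-0.7,0,0,0,0.65],[0,0,-0.7,0,0,0,0.65],[0,0,-0.7,0,0,0,0.65],[0,0,-0.7,0,0,0,0.65],[0,0,-0.7,0,0,0,0.65],[0,0,-0.7,0,0,0,0.65],[0,0,-0.7,0,0,0,0.65],[0,0,-0.3,0,0,0,0.65],[0,0,0,0,0,0,0.65]]]'
```

```text
t: 10.47
ee_pos: [460.9, 345.5, 16.9]
tcp_rot: [0.565, 0.825, -0.001, -0.0]
contact_force: [0.1, 0.5, 0.3]
opening: 55.6
grip_force: 0.0
```

```bash
python3 -m jog '[[[0,0,-0.3,0,0,0,0.65],[0,0,-0.1,0,0,0,0.65],[0,0,0,0,0,0,0],[0,0,0,0,0,0,0],[0,0,0,0,0,0,0],[0,0,0,0,0,0,0],[0,0,0,0,0,0,0],[0,0,0,0,0,0,0]]]'
python3 -m jog '[[[0,0,0.5,0,0,0,0],[0,0,0.7,0,0,0,0],[0,0,0.7,0,0,0,0],[0,0,0.7,0,0,0,0],[0,0,0.3,0,0,0,0]]]'
```

```text
t: 11.13
ee_pos: [461.7, 345.8, 6.6]
tcp_rot: [0.565, 0.825, 0.001, 0.0]
contact_force: [-0.6, -0.5, 6.4]
opening: 30.7
grip_force: 61.7
t: 11.55
ee_pos: [461.8, 345.9, 94.9]
tcp_rot: [0.565, 0.825, 0.001, 0.0]
contact_force: [0.6, 0.0, -5.0]
opening: 30.7
grip_force: 61.0
```

```bash
python3 -m jog '[[[0.274,-0.948,0,0,0,-0.0345,0],[0.274,-0.948,0,0,0,-0.0345,0],[0.274,-0.948,0,0,0,-0.0345,0],[0.274,-0.948,0,0,0,-0.0345,0],[0.274,-0.948,0,0,0,-0.0345,0],[0.274,-0.948,0,0,0,-0.0345,0],[0.274,-0.948,0,0,0,-0.0345,0],[0.274,-0.948,0,0,0,-0.0345,0],[0.274,-0.948,0,0,0,-0.0345,0],[0.274,-0.948,0,0,0,-0.0345,0],[0.274,-0.948,0,0,0,-0.0345,0],[0.274,-0.948,0,0,0,-0.0345,0]]]'
python3 -m jog '[[[0,0,-0.5,0,0,0,0],[0,0,-0.5,0,0,0,0],[0,0,-0.5,0,0,0,0],[0,0,-0.4,0,0,0,0],[0,0,-0.3,0,0,0,0],[0,0,0,0,0,0,0],[0,0,0,0,0,0,0]]]'
```

```text
t: 12.55
ee_pos: [559.6, 2.8, 91.9]
tcp_rot: [0.652, 0.759, -0.0, -0.0]
contact_force: [0.6, 0.6, -5.2]
opening: 30.6
grip_force: 60.9
t: 13.13
ee_pos: [559.7, 4.4, 26.4]
tcp_rot: [0.651, 0.759, -0.0, -0.0]
contact_force: [0.2, 0.0, -4.9]
opening: 30.5
grip_force: 60.8
```

```bash
python3 -m jog '[[[0.02,0,-0.15,0,0,0,0],[0,0,-0.13,0,0,0,0],[0,0,0,0,0,0,0]]]'
python3 -m jog '[[[0,0,0,0,0,0,0.6],[0,0,0,0,0,0,0.6],[0,0,0,0,0,0,0.6],[0,0,0,0,0,0,0.6],[0,0,0.6,0,0,0,1],[0,0,0.9,0,0,0,1],[0,0,0.9,0,0,0,1],[0,0,0.9,0,0,0,1],[0,0,0.9,0,0,0,1],[0,0,0.9,0,0,0,1],[0,0,0,0,0,0,1]]]'
python3 - <<'E'
from h import *
w=shot("wrist");s=get_state();print(s["ee_pos"])
for t,z in(("gauge",34),("snap_a",8)):
    for b in models.regions_of(w,t):
        m=b["region"].astype(np.uint8);q=cv2.boxPoints(cv2.minAreaRect(cv2.findNonZero(m)))
        P=np.array([at_z(w,i,z,True) for i in q]);print(t,b["score"],np.round(b["location"]),P.mean(0).round(1),P.round().tolist())
cv2.imwrite("pics/w4.png",w["color"])
p=shot("top")
for t in("snap_a","rivet0"):
    for b in models.regions_of(p,t):
        ys,xs=np.nonzero(b["region"]);print(t,b["score"],xs.min(),xs.max(),ys.min(),ys.max())
cv2.imwrite("pics/t4.png",p["color"])
E
```

```text
t: 13.38
ee_pos: [560.4, 4.3, 18.0]
tcp_rot: [0.651, 0.759, -0.0, -0.0]
contact_force: [-0.3, -0.1, -4.5]
opening: 30.2
grip_force: 60.9
t: 14.3
ee_pos: [562.8, 4.1, 176.7]
tcp_rot: [0.651, 0.759, 0.002, 0.003]
contact_force: [-0.0, 0.3, 1.6]
opening: 85.4
grip_force: 0.0
[561.89320678   4.18117745 174.20004239]
gauge 0.71 [307. 216.] [559.1   4.3  34. ] [[536.0, 47.0, 34.0], [568.0, 52.0, 34.0], [583.0, -39.0, 34.0], [548.0, -44.0, 34.0]]
snap_a 0.85 141 161 238 257
snap_a 0.75 110 131 247 266
rivet0 0.71 447 461 278 291
rivet0 0.7 483 498 318 331
rivet0 0.69 132 185 139 229
rivet0 0.48 442 455 251 263
```

View pics/w4.png

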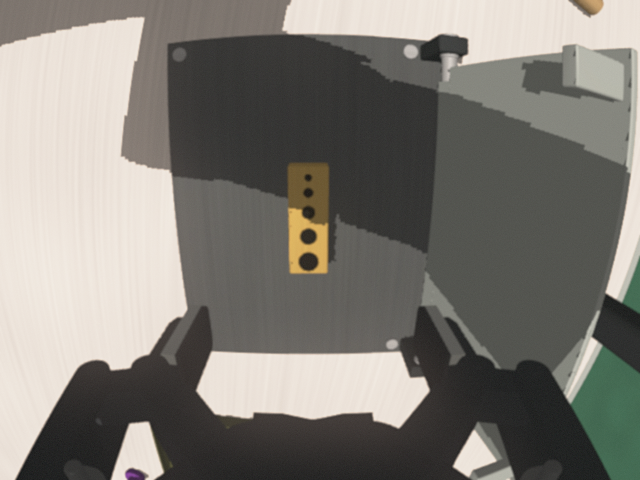

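The gauge sits at (559,4) with its long side along the hinge, and the bed edges at columns 177 and 437 are symmetric about it. Next is the snap nearer the hammer, grasped diagonally.

```bash
python3 -m jog '[[[-0.024,0.922,0,0,0,0.1,1],[-0.024,0.922,0,0,0,0.1,1],[-0.024,0.922,0,0,0,0.1,1],[-0.024,0.922,0,0,0,0.1,1],[-0.024,0.922,0,0,0,0.1,1],[-0.024,0.922,0,0,0,0.1,1],[-0.024,0.922,0,0,0,0.1,1],[-0.024,0.922,0,0,0,0.1,1],[-0.024,0.922,0,0,0,0.1,1],[-0.024,0.922,0,0,0,0.1,1],[-0.024,0.922,0,0,0,0.1,1],[-0.024,0.922,0,0,0,0.1,0.6]]]'
python3 -m jog '[[[0,0,0,0,0,0,0.6],[0,0,0,0,0,0,0.6]]]'
python3 - <<'E'
from h import *
w=shot("wrist");s=get_state();print(s["ee_pos"])
for b in models.regions_of(w,"snap_a"):
        ys,xs=np.nonzero(b["region"]);print(b["score"],xs.min(),xs.max(),ys.min(),ys.max(),np.round(b["location"]))
cv2.imwrite("pics/w5.png",w["color"])
E
```

```text
t: 15.6
ee_pos: [551.3, 337.4, 170.1]
tcp_rot: [0.384, 0.924, -0.001, -0.001]
contact_force: [0.5, 0.0, -0.4]
opening: 75.4
grip_force: 0.0
t: 15.77
ee_pos: [551.2, 337.1, 170.0]
tcp_rot: [0.384, 0.923, -0.001, -0.001]
contact_force: [-0.5, 0.6, 0.6]
opening: 52.4
grip_force: 0.0
[551.39143309 336.07965039 170.19093131]
0.95 330 386 113 170 [358. 138.]
0.71 287 343 187 244 [312. 217.]
0.54 0 12 438 458 [  6. 448.]
```

View pics/w5.png

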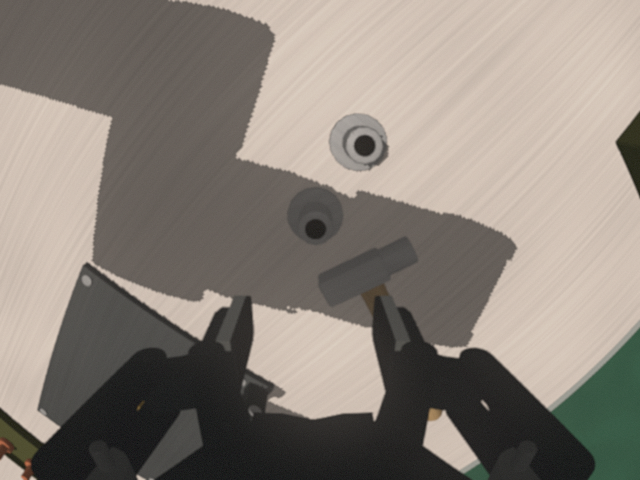

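The nearer snap shows its flange at (315,215) and cup at (315,229). The other has its flange at (358,142) and cup at (365,146). The hammer head is near (368,270).

```bash
python3 - <<'E'
from h import *
w=shot("wrist")
for f,c in(((315,215),(315.5,229)),((358,142),(365,146))): print(at_z(w,f,9,True),at_z(w,c,46,True))
for c in((318,282),(333,306),(405,238)): print(at_z(w,c,25,True))
E
```

```text
[551.8102738  336.26064715   9.        ] [552.73052254 335.65658234  46.        ]
[533.04862983 405.07785549   9.        ] [533.90600546 405.24224025  46.        ]
[592.3767328 298.9888694  25.       ]
[618.51563382 291.63525107  25.        ]
[616.03431444 378.41760658  25.        ]
```

```bash
python3 -m jog '[[[0.03,0,-0.6,0,0,0,0.6],[0,0,-0.7,0,0,0,0.6],[0,0,-0.7,0,0,0,0.6],[0,0,-0.7,0,0,0,0.6],[0,0,-0.7,0,0,0,0.6],[0,0,-0.7,0,0,0,0.6],[0,0,-0.6,0,0,0,0.6],[0,0,-0.35,0,0,0,0.6],[0,0,0,0,0,0,0.6]]]'
python3 -m jog '[[[0,0,0,0,0,0,0],[0,0,0,0,0,0,0],[0,0,0,0,0,0,0],[0,0,0,0,0,0,0],[0,0,0,0,0,0,0]]]'
python3 -m jog '[[[0,0,0.5,0,0,0,0],[0,0,0.7,0,0,0,0],[0,0,0.7,0,0,0,0],[0,0,0.7,0,0,0,0],[0,0,0,0,0,0,0]]]'
```

```text
t: 16.67
ee_pos: [551.8, 334.8, 17.6]
tcp_rot: [0.385, 0.923, -0.001, -0.001]
contact_force: [-0.4, 0.2, 0.2]
opening: 51.2
grip_force: 0.0
t: 17.08
ee_pos: [553.7, 336.4, 21.4]
tcp_rot: [0.385, 0.923, 0.001, 0.001]
contact_force: [0.1, -2.1, 6.5]
opening: 26.4
grip_force: 59.5
t: 17.5
ee_pos: [554.5, 337.3, 103.0]
tcp_rot: [0.385, 0.923, 0.003, 0.002]
contact_force: [1.0, 1.4, -2.3]
opening: 26.0
grip_force: 59.4
```

```bash
python3 -m jog '[[[-0.042,-0.98,0,0,0,-0.151,0],[-0.042,-0.98,0,0,0,-0.151,0],[-0.042,-0.98,0,0,0,-0.151,0],[-0.042,-0.98,0,0,0,-0.151,0],[-0.042,-0.98,0,0,0,-0.151,0],[-0.042,-0.98,0,0,0,-0.151,0],[-0.042,-0.98,0,0,0,-0.151,0],[-0.042,-0.98,0,0,0,-0.151,0],[0,0,-0.5,0,0,0,0],[0,0,-0.6,0,0,0,0],[0,0,-0.6,0,0,0,0],[0,0,-0.3,0,0,0,0]]]'
python3 -m jog '[[[0,0,0,0,0,0,0],[0,0,0,0,0,0,0]]]'
```

```text
t: 18.5
ee_pos: [541.3, 100.7, 35.7]
tcp_rot: [0.653, 0.757, -0.001, -0.001]
contact_force: [-0.6, 0.3, -3.3]
opening: 26.2
grip_force: 59.7
t: 18.67
ee_pos: [542.5, 101.1, 37.8]
tcp_rot: [0.653, 0.758, -0.0, -0.0]
contact_force: [0.3, 0.2, -2.3]
opening: 26.1
grip_force: 59.7
```

```bash
python3 -m jog '[[[0.05,0,-0.15,0,0,0,0],[0,0,-0.06,0,0,0,0],[0,0,0,0,0,0,0]]]'; python3 -m jog '[[[0,0,-0.06,0,0,0,0],[0,0,0,0,0,0,0]]]'
```

```text
t: 18.92
ee_pos: [544.3, 101.1, 31.7]
tcp_rot: [0.653, 0.758, 0.0, 0.0]
contact_force: [0.5, -0.1, -3.2]
opening: 26.1
grip_force: 59.7
t: 19.08
ee_pos: [544.5, 101.1, 31.3]
tcp_rot: [0.653, 0.758, 0.0, 0.0]
contact_force: [-6.7, -1.2, 15.6]
opening: 26.2
grip_force: 61.8
```

Contact with the bed (15 N). Release, then go for the second snap.

```bash
python3 -m jog '[[[0,0,0.03,0,0,0,0.6],[0,0,0,0,0,0,0.6],[0,0,0,0,0,0,0.6],[0,0,0,0,0,0,0.6],[0,0,0.7,0,0,0,0.6],[0,0,0.8,0,0,0,0.6],[0,0,0.8,0,0,0,0.6],[0,0,0.8,0,0,0,0.6],[0,0,0.8,0,0,0,0.6]]]'
python3 -m jog '[[[-0.033,0.96,0,0,0,0,0.6],[-0.033,0.96,0,0,0,0,0.6],[-0.033,0.96,0,0,0,0,0.6],[-0.033,0.96,0,0,0,0,0.6],[-0.033,0.96,0,0,0,0,0.6],[-0.033,0.96,0,0,0,0,0.6],[-0.033,0.96,0,0,0,0,0.6],[-0.033,0.96,0,0,0,0,0.6],[-0.033,0.96,0,0,0,0,0.6],[-0.033,0.96,0,0,0,0,0.6],[0,0,0,0,0,0,0.6]]]'
python3 - <<'E'
from h import *
w=shot("wrist");s=get_state();print(s["ee_pos"])
for b in models.regions_of(w,"snap_a"):
        ys,xs=np.nonzero(b["region"]);c=((xs.min()+xs.max())/2,(ys.min()+ys.max())/2);print(b["score"],c,at_z(w,c,15,True))
E
```

```text
t: 19.83
ee_pos: [544.0, 101.0, 148.7]
tcp_rot: [0.653, 0.758, -0.0, -0.0]
contact_force: [-0.1, -0.4, -0.2]
opening: 51.4
grip_force: 0.0
t: 20.75
ee_pos: [533.4, 393.3, 147.4]
tcp_rot: [0.652, 0.759, 0.001, -0.0]
contact_force: [0.8, 0.6, -0.5]
opening: 51.2
grip_force: 0.0
[533.61985057 391.09334932 147.11378123]
0.8 (np.float64(314.5), np.float64(205.0)) [531.47910628 408.57069563  15.        ]
```

```bash
python3 -m jog '[[[-0.02,0.5,0,0,0,0,0.6],[0,0,-0.6,0,0,0,0.6],[0,0,-0.7,0,0,0,0.6],[0,0,-0.7,0,0,0,0.6],[0,0,-0.7,0,0,0,0.6],[0,0,-0.7,0,0,0,0.6],[0,0,-0.6,0,0,0,0.6],[0,0,-0.25,0,0,0,0.6],[0,0,0,0,0,0,0.6]]]'
python3 -m jog '[[[0,0,0,0,0,0,0],[0,0,0,0,0,0,0],[0,0,0,0,0,0,0],[0,0,0,0,0,0,0],[0,0,0,0,0,0,0],[0,0,0,0,0,0,0]]]'
python3 -m jog '[[[0,0,0.5,0,0,0,0],[0,0,0.7,0,0,0,0],[0,0,0.7,0,0,0,0],[0,0,0.7,0,0,0,0],[0,0,0.3,0,0,0,0],[0,0,0,0,0,0,0]]]'
```

```text
t: 21.6
ee_pos: [533.1, 402.5, 18.4]
tcp_rot: [0.653, 0.757, -0.002, -0.0]
contact_force: [-0.1, -0.1, 0.4]
opening: 51.0
grip_force: 0.0
t: 22.1
ee_pos: [534.5, 404.2, 21.8]
tcp_rot: [0.653, 0.758, 0.001, 0.0]
contact_force: [-0.5, -2.8, 7.5]
opening: 26.5
grip_force: 59.9
t: 22.6
ee_pos: [534.6, 404.7, 110.1]
tcp_rot: [0.653, 0.758, 0.002, 0.001]
contact_force: [0.1, 0.3, -3.0]
opening: 26.0
grip_force: 59.6
```

```bash
python3 -m jog '[[[0.08,-0.977,0,0,0,0,0],[0.08,-0.977,0,0,0,0,0],[0.08,-0.977,0,0,0,0,0],[0.08,-0.977,0,0,0,0,0],[0.08,-0.977,0,0,0,0,0],[0.08,-0.977,0,0,0,0,0],[0.08,-0.977,0,0,0,0,0],[0.08,-0.977,0,0,0,0,0],[0.08,-0.977,0,0,0,0,0]]]'
python3 -m jog '[[[0.08,-0.977,0,0,0,0,0],[0.08,-0.977,0,0,0,0,0],[0.08,-0.977,0,0,0,0,0],[0.08,-0.977,0,0,0,0,0],[0.08,-0.977,0,0,0,0,0],[0.08,-0.977,0,0,0,0,0],[0.08,-0.977,0,0,0,0,0],[0.08,-0.977,0,0,0,0,0],[0,0,-0.6,0,0,0,0],[0,0,-0.7,0,0,0,0],[0,0,-0.7,0,0,0,0],[0,0,-0.2,0,0,0,0]]]'
python3 -m jog '[[[0,0,0,0,0,0,0],[0,0,0,0,0,0,0]]]'
```

```text
t: 23.35
ee_pos: [554.5, 138.7, 106.1]
tcp_rot: [0.653, 0.758, -0.001, -0.001]
contact_force: [0.1, 0.3, -3.6]
opening: 25.8
grip_force: 59.8
t: 24.35
ee_pos: [572.1, -93.9, 37.3]
tcp_rot: [0.653, 0.757, -0.001, -0.003]
contact_force: [-1.1, -0.1, -4.8]
opening: 26.2
grip_force: 59.7
t: 24.52
ee_pos: [574.4, -94.1, 41.2]
tcp_rot: [0.653, 0.758, -0.0, -0.0]
contact_force: [0.3, 0.7, -4.2]
opening: 25.8
grip_force: 59.7
```

```bash
python3 -m jog '[[[0,0,-0.2,0,0,0,0],[0,0,-0.1,0,0,0,0],[0,0,0,0,0,0,0]]]'; python3 -m jog '[[[0,0,-0.06,0,0,0,0],[0,0,0,0,0,0,0]]]'
```

```text
t: 24.77
ee_pos: [574.4, -94.2, 32.0]
tcp_rot: [0.653, 0.758, -0.0, -0.0]
contact_force: [-0.6, 0.9, -3.4]
opening: 26.0
grip_force: 59.7
t: 24.93
ee_pos: [574.6, -94.3, 31.8]
tcp_rot: [0.653, 0.758, 0.0, 0.0]
contact_force: [-7.1, 2.0, 12.2]
opening: 26.3
grip_force: 61.6
```

```bash
python3 -m jog '[[[0,0,0.03,0,0,0,0.5],[0,0,0,0,0,0,0.5],[0,0,0,0,0,0,0.5],[0,0,0,0,0,0,0.5],[0,0,0.7,0,0,0,0.5],[0,0,0.8,0,0,0,0.5],[0,0,0.8,0,0,0,0.5],[0,0,0.8,0,0,0,0.5],[0,0,0.8,0,0,0,0.5],[-0.205,-0.913,0,0,0,0,0.5],[-0.205,-0.913,0,0,0,0,0.5]]]'
python3 -m jog '[[[-0.205,-0.913,0,0,0,0,0.5],[-0.205,-0.913,0,0,0,0,0.5],[-0.205,-0.913,0,0,0,0,0.5],[-0.205,-0.913,0,0,0,0,0.5],[-0.205,-0.913,0,0,0,0,0.5],[-0.205,-0.913,0,0,0,0,0.5],[-0.205,-0.913,0,0,0,0,0.5],[-0.205,-0.913,0,0,0,0,0.5],[0,0,0,0,0,0,0.5]]]'
python3 - <<'E'
from h import *
w=shot("wrist");s=get_state();print(s["ee_pos"])
for b in models.regions_of(w,"rivet0"):
        ys,xs=np.nonzero(b["region"]);c=((xs.min()+xs.max())/2,(ys.min()+ys.max())/2);print(b["score"],c,at_z(w,c,16,True))
cv2.imwrite("pics/w6.png",w["color"])
p=shot("top");cv2.imwrite("pics/t6.png",cv2.resize(p["color"][150:310,200:480],None,fx=2.8,fy=2.8))
for b in models.regions_of(p,"snap_a"):
        ys,xs=np.nonzero(b["region"]);c=((xs.min()+xs.max())/2,(ys.min()+ys.max())/2);print(b["score"],c,at_z(p,c,20))
E
```

```text
t: 25.85
ee_pos: [563.0, -149.1, 149.9]
tcp_rot: [0.652, 0.758, 0.001, 0.001]
contact_force: [1.0, -0.3, 0.2]
opening: 42.5
grip_force: 0.0
t: 26.6
ee_pos: [511.7, -372.4, 148.1]
tcp_rot: [0.654, 0.757, -0.0, 0.001]
contact_force: [-0.4, 0.1, -0.4]
opening: 42.5
grip_force: 0.0
[ 512.20504408 -370.17627237  147.9630357 ]
0.82 (np.float64(229.0), np.float64(212.5)) [ 444.82987283 -372.56423914   16.        ]
0.67 (np.float64(311.5), np.float64(216.5)) [ 508.9213053  -366.76092313   16.        ]
0.61 (np.float64(124.0), np.float64(284.0)) [ 349.98578285 -451.93808023   16.        ]
0.84 (np.float64(250.0), np.float64(247.5)) [546.54422802 100.96722522  20.        ]
0.56 (np.float64(332.0), np.float64(233.5)) [575.28450266 -92.37697221  20.        ]
```

View pics/w6.png

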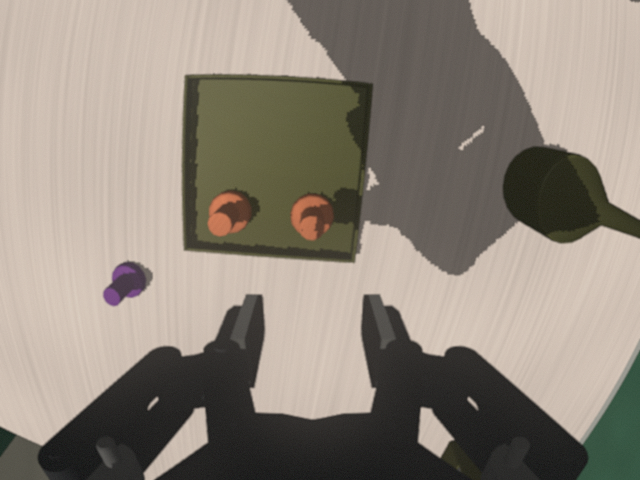

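View pics/t6.png

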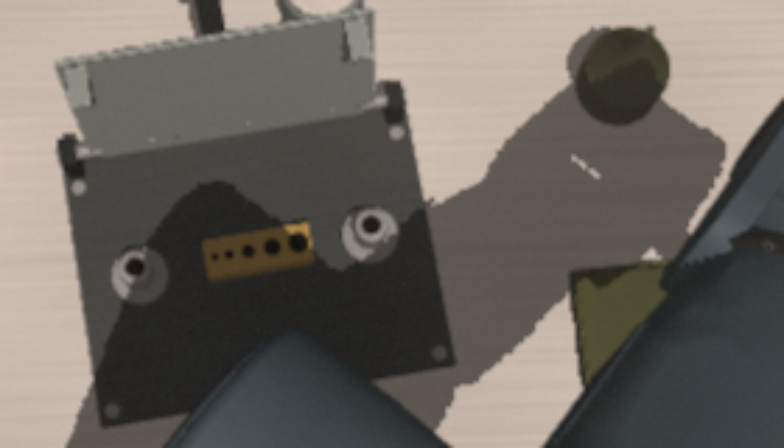

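Both snaps are placed, at about (546,101) and (575,-92), in line with the block. The rivet under the tool is at (312,216) and the other is at (229,212). The purple one, at (124,284), stays.

```bash
python3 -m jog '[[[-0.03,0.06,-0.6,0,0,0,0.5],[0,0,-0.7,0,0,0,0.5],[0,0,-0.7,0,0,0,0.5],[0,0,-0.7,0,0,0,0.5],[0,0,-0.7,0,0,0,0.5],[0,0,-0.5,0,0,0,0.5],[0,0,-0.25,0,0,0,0.5],[0,0,0,0,0,0,0.5]]]'
python3 -m jog '[[[0,0,0,0,0,0,0],[0,0,0,0,0,0,0],[0,0,0,0,0,0,0],[0,0,0,0,0,0,0],[0,0,0,0,0,0,0],[0,0,0,0,0,0,0]]]'
```

```text
t: 27.47
ee_pos: [511.8, -364.9, 22.2]
tcp_rot: [0.652, 0.758, 0.0, -0.001]
contact_force: [-0.2, 0.6, 0.1]
opening: 42.8
grip_force: 0.0
t: 27.97
ee_pos: [512.8, -366.7, 25.1]
tcp_rot: [0.653, 0.758, 0.0, 0.001]
contact_force: [-0.0, 1.3, 6.1]
opening: 15.5
grip_force: 58.7
```

```bash
python3 -m jog '[[[0,0,0.5,0,0,0,0],[0,0,0.7,0,0,0,0],[0,0,0.7,0,0,0,0],[0,0,0.6,0,0,0,0],[-0.042,0.92,0,0,0,0,0],[-0.042,0.92,0,0,0,0,0],[-0.042,0.92,0,0,0,0,0],[-0.042,0.92,0,0,0,0,0]]]'
python3 -m jog '[[[-0.042,0.92,0,0,0,0,0],[-0.042,0.92,0,0,0,0,0],[-0.042,0.92,0,0,0,0,0],[-0.042,0.92,0,0,0,0,0],[-0.042,0.92,0,0,0,0,0],[-0.042,0.92,0,0,0,0,0],[-0.042,0.92,0,0,0,0,0],[-0.042,0.92,0,0,0,0,0],[0,0,-0.7,0,0,0,0],[0,0,-0.7,0,0,0,0],[0,0,-0.5,0,0,0,0],[0,0,0,0,0,0,0]]]'
python3 -m jog '[[[0,0,0,0,0,0,0],[0,0,0,0,0,0,0]]]'
```

```text
t: 28.63
ee_pos: [506.7, -254.9, 99.1]
tcp_rot: [0.653, 0.757, 0.0, 0.0]
contact_force: [0.9, -0.6, -2.1]
opening: 15.2
grip_force: 58.7
t: 29.63
ee_pos: [495.5, -34.8, 39.7]
tcp_rot: [0.653, 0.758, -0.001, -0.002]
contact_force: [0.1, 0.7, -1.9]
opening: 15.7
grip_force: 58.7
t: 29.8
ee_pos: [497.5, -35.4, 42.7]
tcp_rot: [0.653, 0.757, 0.0, 0.001]
contact_force: [-0.3, -0.2, -1.8]
opening: 15.6
grip_force: 58.7
```

```bash
python3 -m jog '[[[0,0,-0.2,0,0,0,0],[0,0,-0.1,0,0,0,0],[0,0,0,0,0,0,0]]]'; python3 -m jog '[[[0,0,-0.06,0,0,0,0],[0,0,0,0,0,0,0]]]'
```

```text
t: 30.05
ee_pos: [496.8, -35.3, 32.5]
tcp_rot: [0.653, 0.757, -0.0, -0.0]
contact_force: [0.1, -0.2, -2.1]
opening: 15.7
grip_force: 58.7
t: 30.22
ee_pos: [497.1, -35.2, 32.0]
tcp_rot: [0.653, 0.758, 0.0, 0.0]
contact_force: [-6.8, 0.5, 17.3]
opening: 15.8
grip_force: 60.7
```

```bash
python3 -m jog '[[[0,0,0.03,0,0,0,0.5],[0,0,0,0,0,0,0.5],[0,0,0,0,0,0,0.5],[0,0,0,0,0,0,0.5],[0,0,0.6,0,0,0,0.5],[0,0,0.9,0,0,0,0.5],[0,0,0.9,0,0,0,0.5],[0,0,0.9,0,0,0,0.5],[-0.135,-0.94,0,0,0,0,0.5],[-0.135,-0.94,0,0,0,0,0.5],[-0.135,-0.94,0,0,0,0,0.5],[-0.135,-0.94,0,0,0,0,0.5]]]'
python3 -m jog '[[[-0.135,-0.94,0,0,0,0,0.5],[-0.135,-0.94,0,0,0,0,0.5],[-0.135,-0.94,0,0,0,0,0.5],[-0.135,-0.94,0,0,0,0,0.5],[-0.135,-0.94,0,0,0,0,0.5],[-0.135,-0.94,0,0,0,0,0.5],[-0.135,-0.94,0,0,0,0,0.5],[-0.135,-0.94,0,0,0,0,0.5],[0,0,0,0,0,0,0.5],[0,0,0,0,0,0,0.5]]]'
python3 - <<'E'
from h import *
w=shot("wrist");s=get_state();print(s["ee_pos"])
for b in models.regions_of(w,"rivet0"):
        ys,xs=np.nonzero(b["region"]);c=((xs.min()+xs.max())/2,(ys.min()+ys.max())/2);print(b["score"],c,at_z(w,c,16,True),len(xs))
E
```

```text
t: 31.22
ee_pos: [480.4, -149.1, 130.9]
tcp_rot: [0.653, 0.758, 0.0, 0.0]
contact_force: [-0.3, 0.5, 0.3]
opening: 42.7
grip_force: 0.0
t: 32.05
ee_pos: [447.8, -374.5, 130.4]
tcp_rot: [0.654, 0.757, 0.0, -0.0]
contact_force: [-0.1, 0.1, 0.2]
opening: 42.7
grip_force: 0.0
[ 448.05805556 -373.44272038  130.40790125]
0.74 (np.float64(309.5), np.float64(228.5)) [ 444.15914928 -372.98791915   16.        ] 1748
0.59 (np.float64(184.0), np.float64(303.5)) [ 351.13295365 -451.45767825   16.        ] 1497
```

```bash
python3 -m jog '[[[0,0,-0.6,0,0,0,0.5],[0,0,-0.7,0,0,0,0.5],[0,0,-0.7,0,0,0,0.5],[0,0,-0.7,0,0,0,0.5],[0,0,-0.6,0,0,0,0.5],[0,0,-0.25,0,0,0,0.5],[0,0,0,0,0,0,0.5]]]'
python3 -m jog '[[[0,0,0,0,0,0,0],[0,0,0,0,0,0,0],[0,0,0,0,0,0,0],[0,0,0,0,0,0,0],[0,0,0,0,0,0,0],[0,0,0,0,0,0,0]]]'
```

```text
t: 32.73
ee_pos: [447.9, -372.0, 22.9]
tcp_rot: [0.652, 0.758, 0.0, -0.002]
contact_force: [0.4, 0.6, 0.2]
opening: 42.7
grip_force: 0.0
t: 33.23
ee_pos: [449.0, -373.9, 25.7]
tcp_rot: [0.653, 0.758, 0.0, 0.001]
contact_force: [0.3, 2.7, 8.3]
opening: 16.0
grip_force: 58.6
```

```bash
python3 -m jog '[[[0,0,0.5,0,0,0,0],[0,0,0.8,0,0,0,0],[0,0,0.8,0,0,0,0],[0,0,0.7,0,0,0,0],[0.094,0.946,0,0,0,0,0],[0.094,0.946,0,0,0,0,0],[0.094,0.946,0,0,0,0,0],[0.094,0.946,0,0,0,0,0],[0.094,0.946,0,0,0,0,0]]]'
python3 -m jog '[[[0.094,0.946,0,0,0,0,0],[0.094,0.946,0,0,0,0,0],[0.094,0.946,0,0,0,0,0],[0.094,0.946,0,0,0,0,0],[0.094,0.946,0,0,0,0,0],[0.094,0.946,0,0,0,0,0],[0.094,0.946,0,0,0,0,0],[0.094,0.946,0,0,0,0,0],[0.094,0.946,0,0,0,0,0],[0,0,0,0,0,0,0],[0,0,-0.7,0,0,0,0],[0,0,-0.7,0,0,0,0]]]'
python3 -m jog '[[[0,0,-0.5,0,0,0,0],[0,0,-0.2,0,0,0,0],[0,0,0,0,0,0,0],[0,0,0,0,0,0,0]]]'
```

```text
t: 33.98
ee_pos: [462.4, -230.4, 108.8]
tcp_rot: [0.653, 0.757, 0.0, 0.0]
contact_force: [0.5, -0.2, -1.0]
opening: 16.0
grip_force: 58.7
t: 34.98
ee_pos: [488.8, 24.0, 67.0]
tcp_rot: [0.652, 0.758, 0.001, 0.001]
contact_force: [0.1, 0.2, -2.1]
opening: 15.6
grip_force: 58.8
t: 35.32
ee_pos: [488.1, 23.5, 45.8]
tcp_rot: [0.653, 0.757, 0.0, 0.0]
contact_force: [0.4, 1.1, -0.8]
opening: 15.8
grip_force: 58.8
```

```bash
python3 -m jog '[[[0,0,-0.25,0,0,0,0],[0,0,-0.13,0,0,0,0],[0,0,0,0,0,0,0]]]'; python3 -m jog '[[[0,0,-0.08,0,0,0,0],[0,0,0,0,0,0,0]]]'
```

```text
t: 35.57
ee_pos: [487.6, 23.7, 33.5]
tcp_rot: [0.653, 0.758, -0.0, -0.0]
contact_force: [-0.3, 0.3, -1.9]
opening: 15.3
grip_force: 58.8
t: 35.73
ee_pos: [488.0, 23.8, 32.6]
tcp_rot: [0.653, 0.758, 0.0, 0.0]
contact_force: [-5.9, 0.4, 16.0]
opening: 15.5
grip_force: 60.5
```

```bash
python3 -m jog '[[[0,0,0.03,0,0,0,0.5],[0,0,0,0,0,0,0.5],[0,0,0,0,0,0,0.5],[0,0,0,0,0,0,0.5],[0,0,0.6,0,0,0,0.5],[0,0,0.9,0,0,0,0.5],[0,0,0.9,0,0,0,0.5],[0,0,0.9,0,0,0,0.5],[0,0,0.9,0,0,0,0.5],[0,0,0.9,0,0,0,0.5]]]'
python3 -m jog '[[[-0.3,-0.95,0,0,0,0,1],[-0.3,-0.95,0,0,0,0,1],[-0.3,-0.95,0,0,0,0,1],[-0.3,-0.95,0,0,0,0,1],[-0.3,-0.95,0,0,0,0,1],[-0.3,-0.95,0,0,0,0,1],[-0.3,-0.95,0,0,0,0,1],[-0.3,-0.95,0,0,0,0,1],[-0.3,-0.95,0,0,0,0,1],[-0.3,-0.95,0,0,0,0,1],[-0.3,-0.95,0,0,0,0,1],[-0.3,-0.95,0,0,0,0,1]]]'
python3 -m jog '[[[-0.3,-0.95,0,0,0,0,1],[-0.3,-0.95,0,0,0,0,1],[-0.3,-0.95,0,0,0,0,1],[-0.3,-0.95,0,0,0,0,1],[0,0,0,0,0,0,1],[0,0,0,0,0,0,1],[0,0,0,0,0,0,1]]]'
python3 - <<'E'
from h import *
p=shot("top");s=shot("scene")
im=np.zeros((560,800,3),np.uint8)
im[:,:440]=cv2.resize(p["color"][165:310,210:370],(440,560)) if 0 else cv2.resize(p["color"][150:310,205:375],(440,560))
im[:420,440:]=cv2.resize(s["color"][150:310,245:385],(360,420))
cv2.imwrite("pics/f.png",im)
C=np.array([560.3,4.4,0]);c,n=np.cos(.154),np.sin(.154)
for t,z in(("gauge",32),("snap_a",25),("rivet0",22)):
    for b in models.regions_of(p,t):
        ys,xs=np.nonzero(b["region"]);q=((xs.min()+xs.max())/2,(ys.min()+ys.max())/2);d=at_z(p,q,z)-C
        print(t,round(b["score"],2),q,(c*d[0]+n*d[1]).round(1),(-n*d[0]+c*d[1]).round(1))
E
```

```text
t: 36.57
ee_pos: [487.6, 23.8, 186.7]
tcp_rot: [0.653, 0.758, -0.0, -0.0]
contact_force: [0.3, 0.4, 0.9]
opening: 42.7
grip_force: 0.0
t: 37.57
ee_pos: [379.1, -319.6, 185.3]
tcp_rot: [0.653, 0.758, 0.0, -0.0]
contact_force: [0.9, -0.2, -0.8]
opening: 85.3
grip_force: 0.0
t: 38.15
ee_pos: [343.8, -431.7, 185.1]
tcp_rot: [0.653, 0.757, 0.0, -0.0]
contact_force: [0.5, -0.7, 0.7]
opening: 85.3
grip_force: 0.0
gauge 0.72 (np.float64(291.5), np.float64(239.0)) 1.5 -1.8
gauge 0.33 (np.float64(249.5), np.float64(247.5)) -1.0 97.7
snap_a 0.74 (np.float64(331.0), np.float64(233.0)) 0.6 -95.5
snap_a 0.73 (np.float64(249.5), np.float64(247.5)) 0.4 98.3
snap_a 0.22 (np.float64(158.5), np.float64(184.0)) 191.8 288.6
rivet0 0.47 (np.float64(283.0), np.float64(270.5)) -66.5 30.3
```

View pics/f.png

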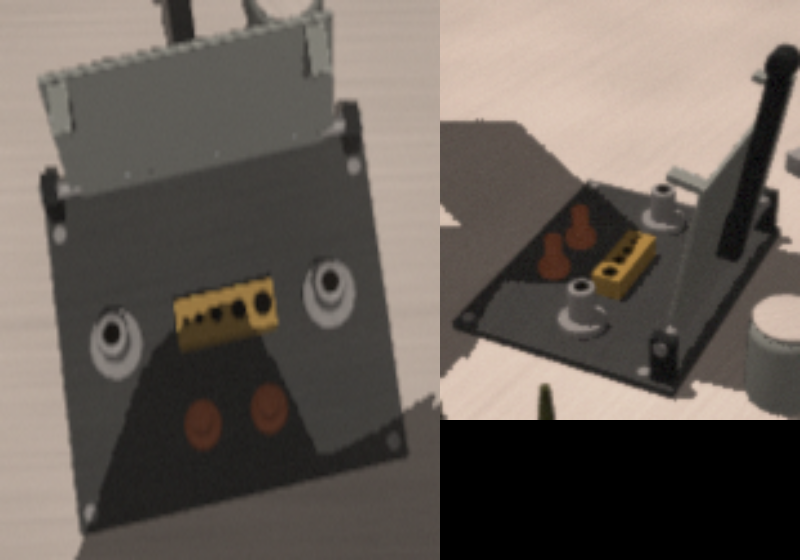

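The crops show the block centred at top (291,239), with snaps off each end at (249,247) and (331,233). Both rivets stand upright in front, one at (283,270) and the other to its right. The stop is open and the gripper is clear, so I'll hand it in.

```bash
python3 -c "
from cell import ctrl;print(ctrl.close_job())"
```

```text
the job is handed in; nothing more can be done
None
```

I handed the job in at about 38 s with the stop resting open, the gauge block at bed centre, a snap off each end and both copper rivets (two were present) standing in a row in front; the final camera check looked right, but the hand-in returned no verdict.

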